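# Set the punnet stop in its notch and push the punnet up to it

### The arm

A 6-joint arm with a two-finger parallel gripper is mounted at the origin on the work surface. World frame = base frame: x ahead of the robot, y to its left, z up, the work surface at z = 0. Lengths are in m, angles in degrees, forces in N, time in s.
With the tool pointing down it reaches from about 0.35 to 0.875 m from the base axis. Payload 4.2 kg.
Tool frame: the origin (TCP) lies on the front face of the gripper's body, between the roots of the fingers; the fingertips stand 70 mm ahead of it and the grasp point (between the pads) lies 51 mm ahead of it; x points along the fingers, y is the direction in which the jaws open and shut, and the axes are right-handed (so a half turn about x gives the same grasp; the last joint's range is limited). The gripper opens to 87 mm and grips with 3 to 60 N. Pads are 19 mm wide; open, the fingers measure 117 mm over their backs; the gripper's body (75 mm by 190 mm) begins 51 mm behind the grasp point.
Start: joints at [-58.293, 22.042, 0.453, 0, -68.411, -14.817], TCP at [0.182, -0.598, 0.292] pointing down, gripper open.
Joint ranges: [-179.83, 179.83], [-69.29, 118.12], [-61.27, 80.66], [-181.25, 117.63], [-171.15, -9.14], [-177.46, 177.46]. Speed limits (degrees/s): [159.86, 159.86, 180, 180, 180, 180].

### API

Orientations are given as a 3x3 rotation matrix whose columns are the frame's x, y, z axes.
In Python, from station import r, viewer, spotter gives the robot as it stands.
- The arm moves only by the tool move_arm, never from a script. Its argument "series" is a list that holds one entry, the list of rows, each a list of 7 numbers: the turn, a rotation vector about the world's x, y, z scaled (see below), then the shift along the world's x, y, z scaled (see below), then the opening, from 0 (shut) to 1 (fully open). A call has 1 to 20 rows; each row shifts and turns the pose as measured when the row begins; what a row does not reach is not made up. The controller multiplies each number of a shift by 60 mm and each number of a turn by 8 degrees. A row lasts 1/8 s, in which the tool goes at most 62.5 mm and 10.7 degrees, less where a joint would pass 70% of its speed; a pose out of reach is approached as far as the arm can. A call with a number of a shift or a turn outside -1 to 1 is refused whole. A call with a gripper value outside its range is refused whole. The fingers move at their own pace and stop on an object; the grip force is fixed at half the most. Time passes only in rows, so rows that do not move let the fingers close. It gives the time, the measured TCP pose, the force and the opening at its end, in the units of the state.
- r.sense(): the state, without advancing time (a new reading comes with each control period).
- viewer.capture(name): name is "side" or "top"; returns (picture, depth): 400x640x3 uint8, red, green, blue; 400x640 float32, m along the optical axis (not along the pixel's ray), 0 where there is no reading.
- viewer.camera_params(name): a dict with "mtx" (3x3 intrinsics, pixels), "pose" (4x4, takes a point from camera to world coordinates). Camera axes: x right, y down, z forward; pixel columns grow to the right and rows downward; lengths in m; the calibration is good to about 2 mm. A picture is of the moment at which its call begins. camera_params takes no time and is no camera call.
- r.finish_job(): hands the job in, once; it reports no verdict.
Trained networks look in the newest picture that a camera, given by its name, has taken for a name from the list of things; names that differ only in an ending like _2 or _b are one class to them, and where a whole thing is asked for, a point or a joint stands for the part that bears it (a point fixed in the world has none). Each returns a list of dicts, best first, with "conf" (0 to 1); they miss things now and then, are a little off and sometimes report something else, mostly with a low value. They report only what shows in the picture. A call takes as long as a camera call. They do not tell look-alikes from the thing itself.
- spotter.find_in(camera, name): "centre" ([column, row] in pixels, amid what is visible of it).
- spotter.trace(camera, name): "mask" (400x640 bool, what is visible of it) and "centre" ([column, row] in pixels, amid what is visible of it).
The state is a dict: "time_s": time; "joints": joint angles; "joint_velocities": joint speeds; "effort": joint torques, N m; "tcp_pos": TCP position; "ee_rot": TCP orientation; "wrist_force": force on the tool from outside, world axes, zero at the start; "moment": the same for the moment, N m; "gripper_width": opening from 0.0 (shut) to 1.0 (fully open).
Only numpy, scipy, OpenCV 4.12 (cv2) and the standard library are available. Lean on these libraries where they do the work, as an engineer would, in place of code of your own. Each camera call takes 0.05 s, during which the arm holds its last target.

### The job

On the white packing jig, push the sliding stop along its rail with your fingertips until you feel its spring plunger drop into the notch, without running on past the notch. Then push the tomato punnet along its lane until it rests against the stop, leaving the stop seated in the notch. Only push: do not pick the punnet up or tip it, do not disturb the loose tomatoes, the carrot punnet or the paper roll, and let go of everything at the end.

Things in the scene. Friction and masses are not known exactly. Their poses are not given: they have to be found in the camera images.
- jig: packing jig fixed on the bench: white board 220 (x) x 400 (y) x 10 mm thick. Origin: centre of its underside, at bench height; y runs along the jig, the way both stop and punnet are pushed; z up. An aluminium rail, 24 mm wide, runs its whole length at x = +80 mm, rail top 30 mm above the bench.
- lane (a point): middle of the punnet's lane on the jig, on its floor: jig x = -50, y = 0 mm, 10 mm above the bench. The lane runs along y over the jig's whole length, 112 mm wide between two steel fences 6 mm thick, tops 30 mm above the bench; both ends are open. Axes as the jig's.
- notch (a point): centre of the notch in the rail's top: a dark V-shaped slot across the rail, 14 mm wide and 7 mm deep, at jig x = +80, y = +105 mm, 30 mm above the bench. Axes as the jig's.
- stop_face (a point): point to push: on the -y end of the stop's grey block, over the rail, 51 mm above the bench. Jig y here = joint stop - 20 mm. Block: 56 mm wide (x), 50 mm long (towards +y), 32 to 70 mm above the bench; push it towards +y. A steel plate 8 mm thick, 36 to 66 mm above the bench, flush with this face, reaches 176 mm to -x, across the lane. Axes as the jig's.
- stop (a joint): the stop's place along its rail towards jig +y, in m, 0 to 0.145; 0.100 puts the plunger over the notch's centre; starts at 0.005 to 0.05. Sliding takes about 3 to 4 N. From about 4 mm before the notch's centre the force dips to nothing and the stop is drawn home; pushing it on out of the notch takes about 10 to 14 N.
- plunger (a joint): drop of the stop's spring plunger, in m: 0 to 0.001 riding on the rail, 0.005 dropped in the notch. An upright steel pin through the block, 25 mm behind the pushing face, with a round black knob on top (22 mm across, 12 mm high); the knob's top is 88 mm above the bench riding, 83 mm dropped.
- punnet: clear closed punnet of small tomatoes, loose in the lane before the stop, near the -y end: 104 (x) x 120 (y) x 60 mm high; rim 36 to 42 mm above its underside; 0.26 to 0.49 kg, takes about 1 to 4 N to push. Origin: centre of its underside; axes as the jig's within a few degrees. Touching the stop, its middle is 60 mm from the stop's face.
- carrots: smaller clear punnet of carrots, loose on the bench, 90 x 110 x 50 mm, origin at the centre of its underside; leave it alone
- towel_roll: paper towel roll standing on the bench, 116 mm across, 230 mm high, origin at the centre of its underside; leave it alone
- tomato_a: loose tomato, 72 mm across, 53 mm high, origin at the centre of its underside; leave it alone
- tomato_b: loose tomato, like tomato_a; leave it alone
There are look-alikes about, which are no part of the job. Leave any blue or yellow look-alike of the punnet alone.

How it is judged (in metres and radians):
On the way, in this order (a step that is already met when the one before it is completed fails the run):
1. the stop's plunger has dropped into the notch (value of joint plunger above 0.003 m and value of joint stop between 0.097 and 0.103 m), for 0.2 s.
2. the punnet stands against the stop, the stop still in the notch (all of step 1 and y of punnet in the frame of stop_face between -0.066 and -0.055 m and x of punnet in the frame of jig between -0.065 and -0.035 m and z of punnet in the frame of jig below 0.015 m and angle between punnet's own z axis and vertical below 0.1 rad), for 0.2 s.
At the end, for the whole second after the job is handed in: The stop's plunger is dropped in the notch (plunger over 3 mm down, stop within 3 mm of 0.100 m), the punnet stands flat in the lane within 6 mm of the stop's face and at rest, and the robot touches nothing (all of step 2 and linear speed of punnet below 0.01 m/s and velocity of joint stop between -0.005 and 0.005 m/s).
It fails at once if the stop ran past the notch by more than 12 mm (value of joint stop above 0.112 m).
It fails at once if the punnet was lifted (z of punnet in the frame of jig above 0.022 m).
It fails at once if the punnet was tipped (angle between punnet's own z axis and vertical above 0.3 rad).
It fails at once if a bystander (tomato, carrot punnet or paper roll) was moved or tipped (distance of any of carrots, towel_roll, tomato_a, tomato_b from where it was at the start of the episode above 0.02 m or angle between any of carrots, towel_roll, tomato_a, tomato_b's own z axis and vertical above 0.3 rad).
It also fails if it takes over 64 s, if anything falls off the work surface, if the arm or the gripper's body presses on something with over 40 N, if the wrist force passes 120 N, or if a joint passes its speed limit or range.

## Working session

There is one attempt and no reset: what is moved stays moved. The work goes in short steps, Python scripts to look and compute and a tool call to move; the robot and the scene stay as the last step left them, time stands still between calls to the robot, and variables do not carry over. Pictures are saved under pics/ and viewed, and the job is handed in when it is done.

Besides the shell and the picture viewer there is one more tool, called after "Emit:" as a command line: name --argument value ..., lists and objects as JSON in quotes. move_arm: Moves the arm, as the interface text tells. Its arguments: {"type":"object","properties":{"series":{"type":"array","items":{"type":"array","items":{"type":"array","items":{"type":"number","minimum":-1,"maximum":1}}}}},"required":["series"]}

```bash
ls; mkdir -p pics; python3 - <<'E'
from station import r, viewer, spotter
import cv2, numpy as np
s=r.sense(); print(s)
for c in ("side","top"):
    p,d=viewer.capture(c); cv2.imwrite(f"pics/{c}0.png",p[:,:,::-1]); np.save(f"{c}0.npy",d)
    print(c,{k:np.round(v,3).tolist() for k,v in viewer.camera_params(c).items()})
    for n in ("punnet","stop","jig","carrots","stop_face","notch","towel_roll","tomato_a","plunger"):
        try: print(n,[(np.round(q["conf"],2),np.round(q["centre"]).tolist()) for q in spotter.find_in(c,n)])
        except Exception as e: print(n,e)
E
```

```text
pics
{'time_s': 0.0, 'joints': array([-5.82929538e+01,  2.20920817e+01,  3.79565117e-01, -2.93294621e-02,
       -6.84089353e+01, -1.48154107e+01]), 'joint_velocities': array([-0.00619117, -0.11833795,  0.04264389, -0.04376603,  0.06425567,
       -0.06750317]), 'effort': array([ 2.60190798e-03, -3.90662313e+01,  1.87403816e+01,  4.21991318e+00,
        1.08606354e-02, -1.73284743e-04]), 'tcp_pos': array([ 0.18148886, -0.59760744,  0.29114316]), 'ee_rot': array([[-7.09121133e-04, -2.90381010e-01,  9.56910845e-01],
       [ 2.05347973e-03,  9.56908646e-01,  2.90381864e-01],
       [-9.99997640e-01,  2.17091294e-03, -8.22726238e-05]]), 'wrist_force': array([0.81759008, 0.26928673, 0.7288287 ]), 'moment': array([0.00626896, 0.00410899, 0.06696086]), 'gripper_width': 1.0016462434768973}
side {'mtx': [[409.689, 0.0, 315.696], [0.0, 409.689, 192.44], [0.0, 0.0, 1.0]], 'pose': [[-0.998, -0.043, 0.036, 0.492], [-0.053, 0.521, -0.852, 1.006], [0.018, -0.853, -0.522, 0.65], [0.0, 0.0, 0.0, 1.0]]}
punnet [(np.float64(0.88), [330.0, 175.0]), (np.float64(0.87), [392.0, 163.0]), (np.float64(0.7), 
[... 560 characters left out ...]
pose': [[-0.014, -0.987, 0.159, 0.33], [-1.0, 0.015, 0.002, 0.1], [-0.005, -0.159, -0.987, 1.473], [0.0, 0.0, 0.0, 1.0]]}
punnet [(np.float64(0.96), [389.0, 220.0]), (np.float64(0.74), [460.0, 213.0]), (np.float64(0.6), [427.0, 284.0])]
stop [(np.float64(0.61), [337.0, 168.0])]
jig [(np.float64(0.87), [340.0, 192.0])]
carrots [(np.float64(0.87), [210.0, 282.0]), (np.float64(0.73), [309.0, 127.0])]
stop_face [(np.float64(0.57), [377.0, 124.0]), (np.float64(0.55), [338.0, 173.0])]
notch [(np.float64(0.9), [337.0, 192.0])]
towel_roll [(np.float64(0.72), [176.0, 204.0])]
tomato_a [(np.float64(0.81), [307.0, 126.0]), (np.float64(0.65), [378.0, 124.0])]
plunger [(np.float64(0.49), [337.0, 166.0])]
```

View pics/top0.png

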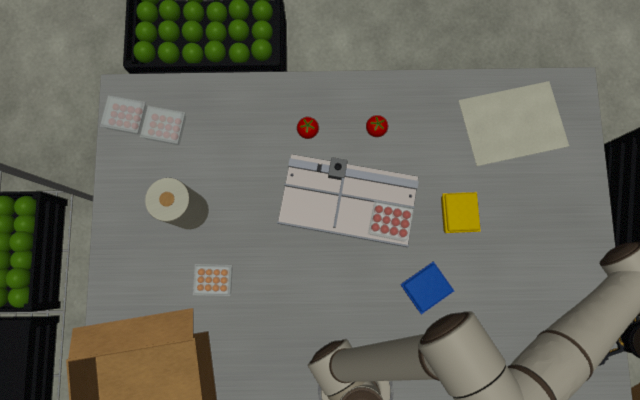

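View pics/side0.png

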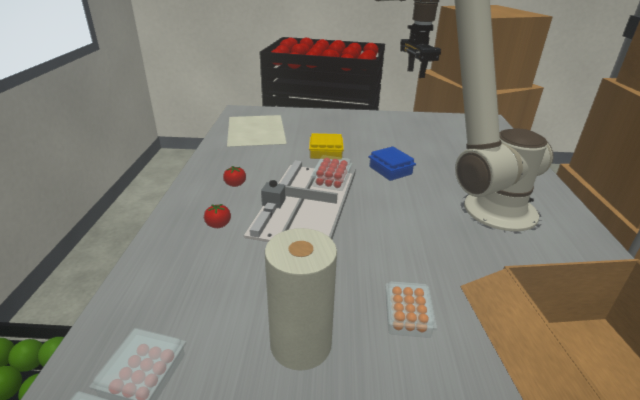

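```bash
python3 -c "
import cv2
p=cv2.imread('pics/top0.png')[100:310,260:500]
cv2.imwrite('pics/topcrop0.png',cv2.resize(p,None,fx=2.8,fy=2.8,interpolation=cv2.INTER_CUBIC))
p=cv2.imread('pics/side0.png')[120:280,200:440]
cv2.imwrite('pics/sidecrop0.png',cv2.resize(p,None,fx=3.3,fy=3.3,interpolation=cv2.INTER_CUBIC))
"
```

```text
(no output)
```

View pics/topcrop0.png

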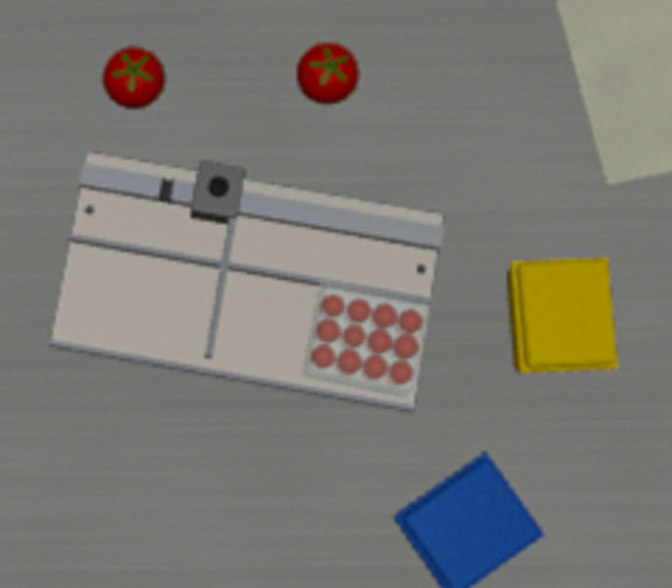

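View pics/sidecrop0.png

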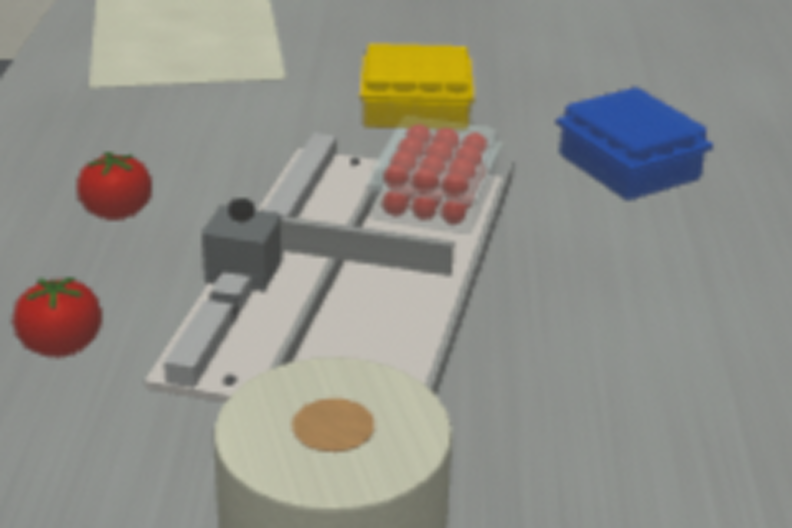

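Top picture: the white jig spans about (279,155)–(418,246). Its grey stop block is at (337,168) with the dark notch at about (320,167), so jig +y points image-left. The tomatoes are at (307,127) and (377,125).

Punnet candidates:
- Clear red one, in the lane at (391,221)
- Yellow one at (461,213)
- Blue one at (427,287)
- Pale ones at (124,113) and (163,125)
- Carrots at (212,280)

Only the clear red one stands in the jig's lane before the stop, and the crop confirms it.

Next I'll fit the jig pose.

```bash
cat > h.py <<'E'
import numpy as np, cv2
from scipy.optimize import minimize
from scipy.ndimage import map_coordinates
from station import r, viewer, spotter
def proj(c,P):
    q=viewer.camera_params(c); T=np.linalg.inv(q["pose"]); X=P@T[:3,:3].T+T[:3,3]; u=X@np.asarray(q["mtx"]).T
    return u[:,:2]/u[:,2:]
def ray(c,px,z):
    q=viewer.camera_params(c); d=np.linalg.inv(q["mtx"])@np.array([px[0],px[1],1.]); d=q["pose"][:3,:3]@d; o=np.asarray(q["pose"])[:3,3]
    return o+d*(z-o[2])/d[2]
def j2w(p,P):
    x,y,a=p; c,s=np.cos(a),np.sin(a); P=np.asarray(P,float)
    return np.stack([x+c*P[...,0]-s*P[...,1], y+s*P[...,0]+c*P[...,1], P[...,2]],-1)
def w2j(p,W):
    x,y,a=p; c,s=np.cos(a),np.sin(a); W=np.asarray(W,float); dx,dy=W[...,0]-x,W[...,1]-y
    return np.stack([c*dx+s*dy,-s*dx+c*dy,W[...,2]],-1)
def seg(a,b,n=120): return np.linspace(a,b,n)
E
cat > fit.py <<'E'
from h import *
m=.001
L=[((110,-200,10),(110,200,10)),((-110,-200,0),(-110,200,0)),
   ((68,-200,30),(68,-10,30)),((92,-200,30),(92,-10,30)),((-110,200,10),(110,200,10)),((-104,-200,10),(110,-200,10)),((6,-50,30),(6,200,30)),((12,-50,30),(12,200,30)),((-112,-200,30),(-112,200,30))]
S=[seg(np.array(a)*m,np.array(b)*m) for a,b in L]
def g(c):
    p=cv2.imread(f"pics/{c}0.png",0).astype(float); return np.hypot(cv2.Sobel(p,-1,1,0),cv2.Sobel(p,-1,0,1))
G={c:g(c) for c in("top","side")}
def cost(v,cams=("top",)):
    t=0
    for c in cams:
        for s in S:
            u=proj(c,j2w(v,s)); t-=np.sqrt(map_coordinates(G[c],[u[:,1],u[:,0]],order=1)+1).mean()
    return t
cor=[ray("top",(260+a/2.8,100+b/2.8),.01) for a,b in((88,153),(442,213),(413,408),(52,345))]
c0=np.mean(cor,0); d=cor[0]-cor[1]; a0=np.arctan2(-d[0],d[1])
print(np.round(cor,3),c0,np.degrees(a0),np.linalg.norm(d))
for cams in (("top",),("side",),("top","side")):
    best=None
    for k in range(60):
        rng=np.random.default_rng(k); v=np.array([c0[0],c0[1],a0])+rng.normal(0,[.006,.006,.015])
        o=minimize(cost,v,args=(cams,),method="Nelder-Mead",options=dict(xatol=1e-5,fatol=1e-4))
        if best is None or o.fun<best.fun: best=o
    print(cams,best.x[:2].round(4),np.degrees(best.x[2]).round(2),best.fun)
v=best.x; np.save("jig.npy",v)
for c,(x0,y0,w,h,k) in dict(top=(260,100,240,210,3),side=(200,120,240,160,3)).items():
    p=cv2.imread(f"pics/{c}0.png")[y0:y0+h,x0:x0+w]; p=cv2.resize(p,None,fx=k,fy=k,interpolation=cv2.INTER_CUBIC)
    for s in S:
        u=((proj(c,j2w(v,s))-[x0,y0]+.5)*k); cv2.polylines(p,[u.round().astype(int)],False,(0,255,0),1)
    for q in ((80,105,30),):
        u=((proj(c,j2w(v,np.array([q])*m))-[x0,y0]+.5)*k)[0]; cv2.circle(p,tuple(u.round().astype(int)),5,(255,0,255),1)
    cv2.imwrite(f"pics/fit_{c}.png",p)
# knob, punnet
for c in("top","side"):
    for n,z in(("plunger",.088),("stop",.07),("punnet",.06),("tomato_a",.03),("notch",.03)):
        for q in spotter.find_in(c,n): print(c,n,round(q["conf"],2),(w2j(v,ray(c,q["centre"],z))*1000).round())
E
python3 fit.py
```

```text
[[ 0.704  0.182  0.01 ]
 [ 0.63  -0.208  0.01 ]
 [ 0.416 -0.167  0.01 ]
 [ 0.49   0.223  0.01 ]] [0.55957461 0.00763386 0.01      ] -10.730285767268464 0.39727791148854036Traceback (most recent call last):
  File "fit.py", line 22, in <module>
    o=minimize(cost,v,args=(cams,),method="Nelder-Mead",options=dict(xatol=1e-5,fatol=1e-4))
    res = _minimize_neldermead(fun, x0, args, callback, bounds=bounds,
                               **options)
    fxr = func(xr)
    fx = function(np.copy(x), *(wrapper_args + args))
  File "fit.py", line 13, in cost
    u=proj(c,j2w(v,s)); t-=np.sqrt(map_coordinates(G[c],[u[:,1],u[:,0]],order=1)+1).mean()
  File "h.py", line 6, in proj
    q=viewer.camera_params(c); T=np.linalg.inv(q["pose"]); X=P@T[:3,:3].T+T[:3,3]; u=X@np.asarray(q["mtx"]).T
ValueError: time passes only in moves, steps and waits
```

```bash
python3 - <<'E'
s=open('h.py').read()
s=s.replace('q=viewer.camera_params(c)','q=CP[c]').replace('def proj','CP={c:viewer.camera_params(c) for c in("top","side")}\ndef proj',1)
open('h.py','w').write(s)
E
python3 fit.py
```

```text
[[ 0.704  0.182  0.01 ]
 [ 0.63  -0.208  0.01 ]
 [ 0.416 -0.167  0.01 ]
 [ 0.49   0.223  0.01 ]] [0.55957461 0.00763386 0.01      ] -10.730285767268464 0.39727791148854036
('top',) [0.557  0.0099] -11.12 -100.11122170699834
('side',) [0.563 0.006] -10.92 -91.44018634481608
('top', 'side') [0.5627 0.0086] -11.17 -189.02629188064986
top plunger 0.49 [76. 52. 88.]
top stop 0.61 [74. 49. 70.]
top punnet 0.96 [ -49. -126.   60.]
top punnet 0.74 [   7. -328.   60.]
top punnet 0.6 [-214. -265.   60.]
top tomato_a 0.81 [198. 164.  30.]
top tomato_a 0.65 [244. -49.  30.]
top notch 0.9 [10. 38. 30.]
side plunger 0.43 [83. 53. 88.]
side stop 0.63 [28. 53. 70.]
side punnet 0.88 [-52. -81.  60.]
side punnet 0.87 [-224. -211.   60.]
side punnet 0.7 [   4. -270.   60.]
side tomato_a 0.78 [241. -41.  30.]
side tomato_a 0.77 [192. 162.  30.]
side tomato_a 0.47 [ -44. -155.   30.]
side notch 0.8 [11. 66. 30.]
```

View pics/fit_top.png

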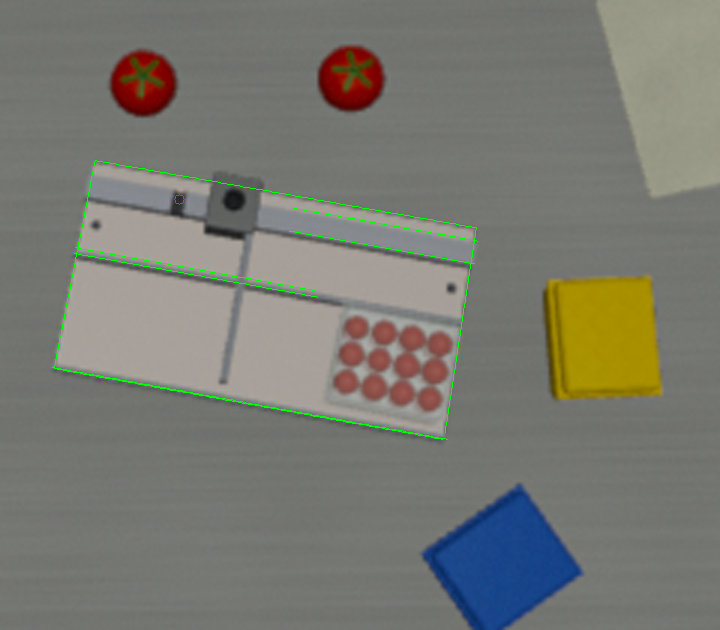

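View pics/fit_side.png

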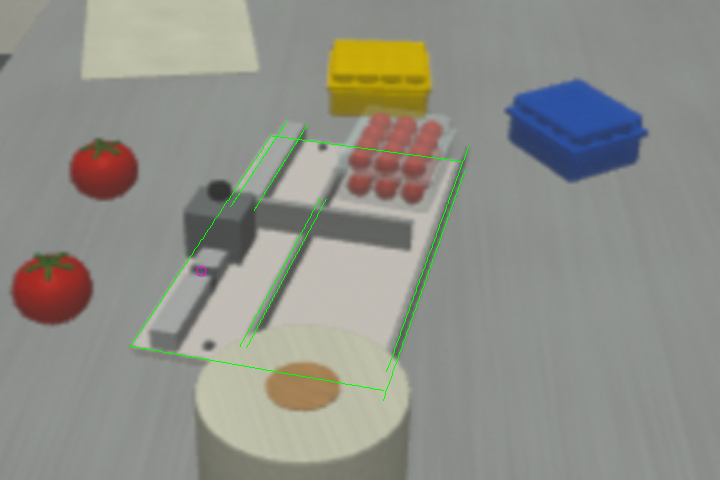

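```bash
python3 - <<'E'
from h import *
v=np.array([.560,.0085,np.radians(-11.1)]); np.save("jig.npy",v)
s=r.sense(); R=s["ee_rot"]; t=s["tcp_pos"]
print("tool y yaw",np.degrees(np.arctan2(R[1,1],R[0,1])))
for n,q in (("stop start",(80,0,115)),("stop over",(80,0,200)),("face",(80,27,51)),("punnet back",(-50,-186,40)),("punnet start",(-50,-215,100)),("dir y",None)):
    if q: w=j2w(v,np.array(q)/1000); print(n,w.round(4),"delta",(w-t).round(4))
print(np.array([-np.sin(v[2]),np.cos(v[2])]))
E
```

```text
tool y yaw 106.88746626798039
stop start [ 0.6385 -0.0069  0.115 ] delta [ 0.4569  0.5911 -0.1773]
stop over [ 0.6385 -0.0069  0.2   ] delta [ 0.4569  0.5911 -0.0923]
face [0.6437 0.0196 0.051 ] delta [ 0.4621  0.6176 -0.2413]
punnet back [ 0.4751 -0.1644  0.04  ] delta [ 0.2935  0.4336 -0.2523]
punnet start [ 0.4695 -0.1929  0.1   ] delta [ 0.2879  0.4052 -0.1923]
[0.19252197 0.98129266]
```

Emit:
move_arm --series '[[[0, 0, 0.52, 0.5, 0.65, 0, 0], [0, 0, 0.52, 0.5, 0.65, 0, 0], [0, 0, 0.52, 0.5, 0.65, 0, 0], [0, 0, 0.52, 0.5, 0.65, 0, 0], [0, 0, 0.52, 0.5, 0.65, 0, 0], [0, 0, 0.52, 0.5, 0.65, 0, 0], [0, 0, 0.52, 0.5, 0.65, 0, 0], [0, 0, 0.52, 0.5, 0.65, 0, 0], [0, 0, 0.52, 0.5, 0.65, 0, 0], [0, 0, 0.52, 0.5, 0.65, 0, 0], [0, 0, 0.52, 0.5, 0.65, 0, 0], [0, 0, 0.52, 0.5, 0.65, 0, 0], [0, 0, 0.52, 0.5, 0.65, 0, 0], [0, 0, 0.52, 0.5, 0.65, 0, 0], [0, 0, 0.47, 0.5, 0.65, 0, 0], [0, 0, 0, 0, 0, 0, 0]]]'

```text
time_s: 3.5
tcp_pos: [0.6435, 0.0074, 0.2937]
ee_rot: [[0.008, -0.987, 0.158], [-0.0, 0.158, 0.987], [-1.0, -0.008, 0.001]]
wrist_force: [-0.2, 0.2, -0.5]
gripper_width: 0.003
```

```bash
cat > st.py <<'E'
from h import *
v=np.load("jig.npy"); s=r.sense(); R=s["ee_rot"]; t=s["tcp_pos"]
print("t",round(s["time_s"],2),"tcp",t.round(4),"yaw",np.degrees(np.arctan2(R[1,1],R[0,1])).round(2),"tilt",R[:,0].round(4),"w",round(s["gripper_width"],3))
J=(w2j(v,t)*1000); print("jig tcp",J.round(1),"F",s["wrist_force"].round(2),"F jig y",(s["wrist_force"][:2]@[-np.sin(v[2]),np.cos(v[2])]).round(2))
E
python3 st.py
```

```text
t 3.5 tcp [0.6435 0.0074 0.2937] yaw 170.93 tilt [ 7.7e-03 -1.0e-04 -1.0e+00] w 0.003
jig tcp [ 82.2  15.  293.7] F [-0.22  0.2  -0.48] F jig y 0.15
```

Emit:
move_arm --series '[[[0, 0, -0.25, -0.09, -0.3, 0, 0], [0, 0, 0, 0, 0, -0.5, 0], [0, 0, 0, 0, 0, -0.5, 0], [0, 0, 0, 0, 0, -0.5, 0], [0, 0, 0, 0, 0, -0.5, 0], [0, 0, 0, 0, 0, -0.4, 0], [0, 0, 0, 0, 0, 0, 0]]]'

```text
time_s: 4.38
tcp_pos: [0.6314, -0.0246, 0.1495]
ee_rot: [[0.009, -0.977, 0.213], [-0.001, 0.213, 0.977], [-1.0, -0.009, 0.001]]
wrist_force: [-0.5, 0.4, 1.2]
gripper_width: 0.003
```

```bash
python3 st.py; python3 - <<'E'
from h import *
for c in("top","side"):
    p,d=viewer.capture(c); cv2.imwrite(f"pics/{c}1.png",cv2.resize(p[100:280,200:460,::-1],None,fx=3,fy=3,interpolation=cv2.INTER_CUBIC))
E
```

```text
t 4.38 tcp [ 0.6314 -0.0246  0.1495] yaw 167.7 tilt [ 0.0092 -0.0014 -1.    ] w 0.003
jig tcp [ 76.4 -18.7 149.5] F [-0.49  0.39  1.16] F jig y 0.29
```

View pics/side1.png

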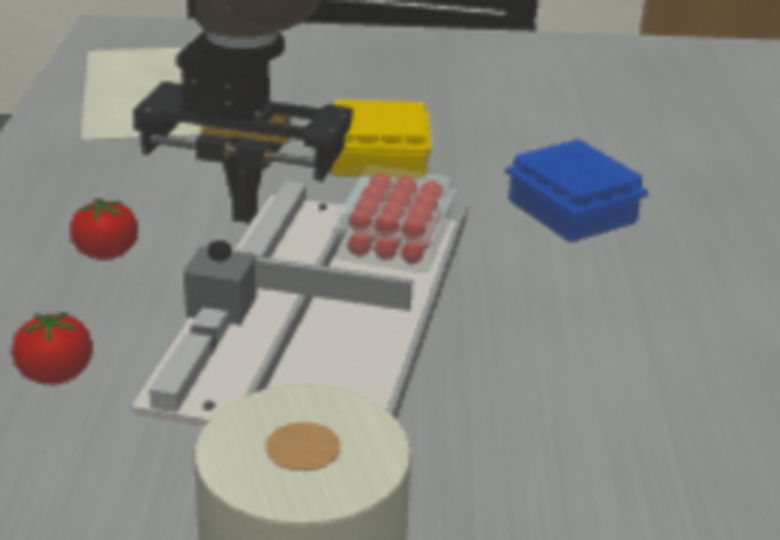

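View pics/top1.png

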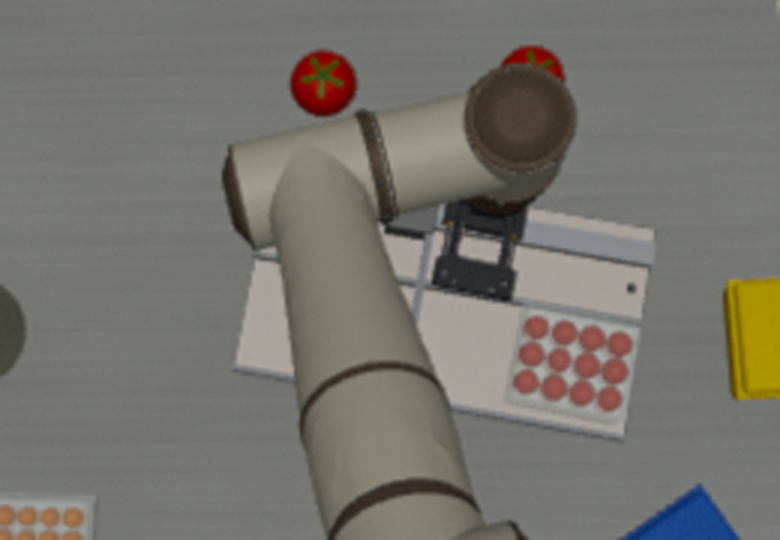

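Emit:
move_arm --series '[[[0, 0, 0.15, 0.07, 0, -0.3, 0], [0, 0, 0, 0, 0, -0.25, 0], [0, 0, 0, 0, 0, 0, 0], [0, 0, 0, 0, 0, 0, 0]]]'

```text
time_s: 4.97
tcp_pos: [0.6388, -0.0243, 0.1197]
ee_rot: [[0.02, -0.982, 0.19], [0.0, 0.19, 0.982], [-1.0, -0.019, 0.004]]
wrist_force: [-0.4, 0.5, -0.4]
gripper_width: 0.006
```

```bash
python3 st.py
```

```text
t 4.97 tcp [ 0.6388 -0.0243  0.1197] yaw 169.02 tilt [ 1.960e-02  1.000e-04 -9.998e-01] w 0.006
jig tcp [ 83.7 -17.1 119.7] F [-0.37  0.46 -0.39] F jig y 0.38
```

Emit:
move_arm --series '[[[0, 0.14, 0, 0.02, 0.16, 0, 0], [0, 0, 0, 0.02, 0.16, 0, 0], [0, 0, 0, 0, 0, 0, 0], [0, 0, 0, 0, 0, 0, 0]]]'

```text
time_s: 5.48
tcp_pos: [0.6421, -0.0028, 0.1207]
ee_rot: [[0.001, -0.982, 0.189], [0.0, 0.189, 0.982], [-1.0, -0.001, 0.001]]
wrist_force: [-0.3, -0.9, 0.2]
gripper_width: 0.005
```

```bash
python3 st.py
```

```text
t 5.47 tcp [ 0.6421 -0.0028  0.1207] yaw 169.1 tilt [ 8.e-04  4.e-04 -1.e+00] w 0.005
jig tcp [ 82.7   4.7 120.7] F [-0.31 -0.9   0.16] F jig y -0.94
```

Emit:
move_arm --series '[[[0, 0, 0, 0.01, 0.05, 0, 0], [0, 0, 0, 0.01, 0.05, 0, 0], [0, 0, 0, 0.01, 0.05, 0, 0], [0, 0, 0, 0.01, 0.05, 0, 0], [0, 0, 0, 0, 0, 0, 0], [0, 0, 0, 0, 0, 0, 0]]]'

```text
time_s: 6.22
tcp_pos: [0.6443, 0.0083, 0.1208]
ee_rot: [[-0.0, -0.982, 0.19], [-0.001, 0.19, 0.982], [-1.0, 0.0, -0.001]]
wrist_force: [-0.4, -1.9, 0.0]
gripper_width: 0.004
```

```bash
python3 st.py
```

```text
t 6.22 tcp [0.6443 0.0083 0.1208] yaw 169.04 tilt [-3.0e-04 -1.3e-03 -1.0e+00] w 0.004
jig tcp [ 82.7  16.  120.8] F [-0.39 -1.91  0.04] F jig y -1.95
```

Emit:
move_arm --series '[[[0, 0, 0, 0.01, 0.05, 0, 0], [0, 0, 0, 0.01, 0.05, 0, 0], [0, 0, 0, 0.01, 0.05, 0, 0]]]'

```text
time_s: 6.6
tcp_pos: [0.6458, 0.0159, 0.1208]
ee_rot: [[-0.002, -0.982, 0.191], [-0.004, 0.191, 0.982], [-1.0, 0.001, -0.004]]
wrist_force: [0.4, -5.8, 0.7]
gripper_width: 0.005
```

```bash
python3 st.py
```

```text
t 6.6 tcp [0.6458 0.0159 0.1208] yaw 169.0 tilt [-0.0019 -0.0035 -1.    ] w 0.005
jig tcp [ 82.8  23.8 120.8] F [ 0.37 -5.75  0.69] F jig y -5.57
```

Emit:
move_arm --series '[[[0, 0, 0, 0.012, 0.065, 0, 0], [0, 0, 0, 0.012, 0.065, 0, 0], [0, 0, 0, 0.012, 0.065, 0, 0], [0, 0, 0, 0.012, 0.065, 0, 0], [0, 0, 0, 0.012, 0.065, 0, 0], [0, 0, 0, 0.012, 0.065, 0, 0], [0, 0, 0, 0, 0, 0, 0]]]'

```text
time_s: 7.48
tcp_pos: [0.6504, 0.0397, 0.1209]
ee_rot: [[-0.002, -0.982, 0.191], [-0.005, 0.191, 0.982], [-1.0, 0.001, -0.006]]
wrist_force: [0.8, -0.6, -0.3]
gripper_width: 0.0
```

```bash
python3 st.py; python3 - <<'E'
from h import *
v=np.load("jig.npy")
p,d=viewer.capture("side"); cv2.imwrite("pics/side2.png",cv2.resize(p[130:260,210:340,::-1],None,fx=4.5,fy=4.5,interpolation=cv2.INTER_CUBIC))
for n,z in (("plunger",.088),("stop",.07)):
    for q in spotter.find_in("side",n): print(n,q["conf"],q["centre"],w2j(v,ray("side",q["centre"],z))*1000)
E
```

```text
t 7.47 tcp [0.6504 0.0397 0.1209] yaw 169.0 tilt [-0.0024 -0.0052 -1.    ] w 0.0
jig tcp [ 82.8  48.  120.9] F [ 0.84 -0.59 -0.27] F jig y -0.42
stop 0.9 [280.3, 200.4] [ 41.60938981 109.18789872  70.        ]
```

View pics/side2.png

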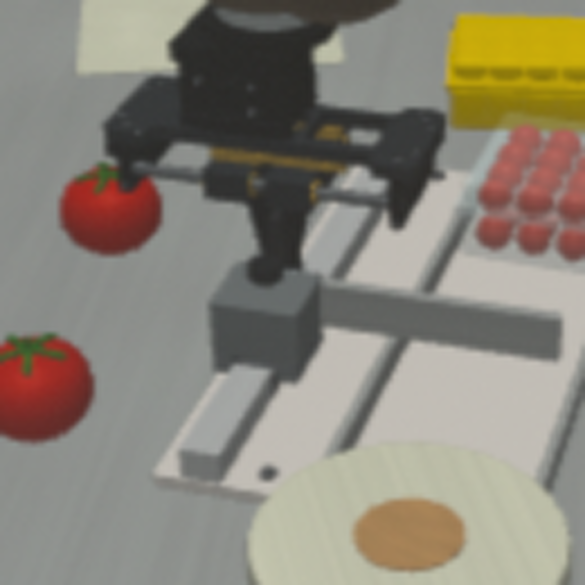

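```bash
python3 - <<'E'
from h import *
v=np.load("jig.npy"); 
for px in ((273-.3,183.5),(268.5,189.8)): print((w2j(v,ray("side",px,.082))*1000).round(1))
for y in (52.5,60,70,80,90,105): print(y,proj("side",j2w(v,np.array([[80,y,82.]])/1000)).round(1), "dropped",proj("side",j2w(v,np.array([[80,y,77.]])/1000)).round(1))
E
```

```text
[82.5 50.9 82. ]
[82.2 85.6 82. ]
52.5 [[273.4 183.9]] dropped [[273.4 185.5]]
60 [[272.5 185.2]] dropped [[272.5 186.8]]
70 [[271.2 187.1]] dropped [[271.3 188.6]]
80 [[270.  188.9]] dropped [[270.1 190.5]]
90 [[268.7 190.7]] dropped [[268.8 192.4]]
105 [[266.8 193.6]] dropped [[266.9 195.2]]
```

Emit:
move_arm --series '[[[0, 0, 0, 0.01, 0.05, 0, 0], [0, 0, 0, 0.01, 0.05, 0, 0], [0, 0, 0, 0.01, 0.05, 0, 0]]]'

```text
time_s: 8.0
tcp_pos: [0.6519, 0.0473, 0.1209]
ee_rot: [[-0.004, -0.982, 0.191], [-0.008, 0.191, 0.981], [-1.0, 0.003, -0.008]]
wrist_force: [1.5, -4.5, 0.5]
gripper_width: 0.008
```

```bash
python3 st.py
```

```text
t 8.0 tcp [0.6519 0.0473 0.1209] yaw 168.96 tilt [-0.0041 -0.0075 -1.    ] w 0.008
jig tcp [ 82.7  55.8 120.9] F [ 1.51 -4.53  0.55] F jig y -4.15
```

Emit:
move_arm --series '[[[0, 0, 0, 0.006, 0.033, 0, 0], [0, 0, 0, 0.006, 0.033, 0, 0], [0, 0, 0, 0.006, 0.033, 0, 0]]]'

```text
time_s: 8.38
tcp_pos: [0.6531, 0.0535, 0.1209]
ee_rot: [[-0.004, -0.981, 0.192], [-0.008, 0.192, 0.981], [-1.0, 0.003, -0.008]]
wrist_force: [0.3, -2.8, 0.2]
gripper_width: 0.004
```

```bash
python3 st.py
```

```text
t 8.38 tcp [0.6531 0.0535 0.1209] yaw 168.95 tilt [-0.0041 -0.0075 -1.    ] w 0.004
jig tcp [ 82.7  62.1 120.9] F [ 0.33 -2.78  0.19] F jig y -2.67
```

Emit:
move_arm --series '[[[0, 0, 0, 0.004, 0.02, 0, 0], [0, 0, 0, 0.004, 0.02, 0, 0]]]'

```text
time_s: 8.62
tcp_pos: [0.6539, 0.0576, 0.1209]
ee_rot: [[-0.003, -0.982, 0.191], [-0.006, 0.191, 0.982], [-1.0, 0.002, -0.006]]
wrist_force: [0.5, 0.6, -0.2]
gripper_width: 0.005
```

```bash
python3 st.py; python3 - <<'E'
from h import *
p,d=viewer.capture("side"); cv2.imwrite("pics/side3.png",cv2.resize(p[130:260,210:340,::-1],None,fx=4.5,fy=4.5,interpolation=cv2.INTER_CUBIC))
E
```

```text
t 8.62 tcp [0.6539 0.0576 0.1209] yaw 168.97 tilt [-0.0028 -0.0055 -1.    ] w 0.005
jig tcp [ 82.7  66.3 120.9] F [ 0.48  0.6  -0.17] F jig y 0.68
```

View pics/side3.png

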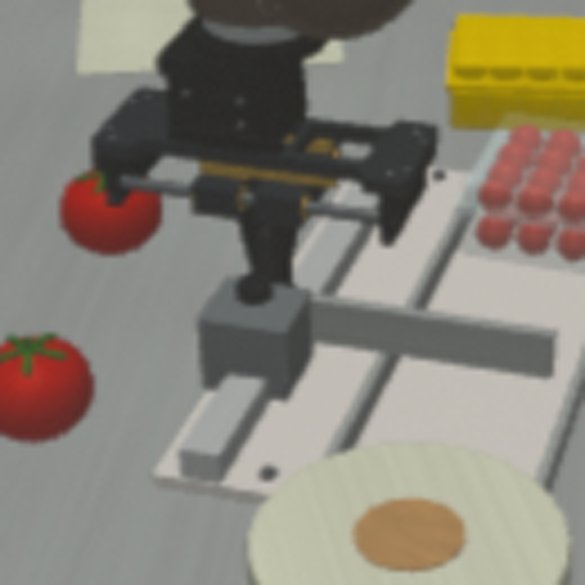

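The push force fell from about −2.7 N to +0.7 N. The knob is now at side pixel (266.7,194.9), where the fit predicts (266.9,195.2) for a dropped plunger in the notch. I'll back off and check.

Emit:
move_arm --series '[[[0, 0, 0, -0.06, -0.33, 0, 0], [0, 0, 0, -0.06, -0.33, 0, 0], [0, 0, 0, 0, 0, 0.5, 0.4], [0, 0, 0, 0, 0, 0.5, 0.4], [0, 0, 0, 0, 0, 0.5, 0.4], [0, 0, 0, -0.5, -0.5, 0, 0.4], [0, 0, 0, -0.5, -0.5, 0, 0.4], [0, 0, 0, -0.5, -0.5, 0, 0.4], [0, 0, 0, -0.5, -0.5, 0, 0.4], [0, 0, 0, -0.5, -0.5, 0, 0.4], [0, 0, 0, -0.3, -0.5, 0, 0.4], [0, 0, 0, 0, -0.5, 0, 0.4], [0, 0, 0, 0, 0, 0, 0.4], [0, 0, 0, 0, 0, 0, 0.4]]]'

```text
time_s: 10.42
tcp_pos: [0.464, -0.212, 0.2137]
ee_rot: [[-0.001, -0.979, 0.204], [-0.003, 0.204, 0.979], [-1.0, 0.001, -0.003]]
wrist_force: [-0.3, -1.0, 0.4]
gripper_width: 0.397
```

```bash
python3 st.py; python3 - <<'E'
from h import *
v=np.load("jig.npy")
for c,(x0,y0,w,h,k) in dict(top=(280,130,200,130,4),side=(220,130,160,130,4)).items():
    p,d=viewer.capture(c); np.save(f"{c}4.npy",d); cv2.imwrite(f"pics/{c}4full.png",p[:,:,::-1]); q=cv2.resize(p[y0:y0+h,x0:x0+w,::-1],None,fx=k,fy=k,interpolation=cv2.INTER_CUBIC)
    cv2.imwrite(f"pics/{c}4.png",q)
    for n,z in (("plunger",.083),("stop",.07),("punnet",.06)):
        for o in spotter.find_in(c,n): print(c,n,round(o["conf"],2),np.round(o["centre"],1),(w2j(v,ray(c,o["centre"],z))*1000).round(1))
E
```

```text
t 10.43 tcp [ 0.464  -0.212   0.2137] yaw 168.2 tilt [-0.0014 -0.0027 -1.    ] w 0.397
jig tcp [ -51.7 -234.8  213.7] F [-0.29 -0.97  0.41] F jig y -1.01
top plunger 0.61 [319.  162.4] [ 81.2 106.1  83. ]
top plunger 0.33 [376.  125.8] [221.8 -41.5  83. ]
top stop 0.75 [320.3 167.8] [68.8 99.9 70. ]
top punnet 0.6 [432.2 284. ] [-208.6 -277.6   60. ]
side plunger 0.51 [263.7 195.3] [ 84.2 116.7  83. ]
side stop 0.62 [282.2 201.3] [ 35.5 112.   70. ]
side punnet 0.95 [330.2 171.4] [ -46.5 -100.3   60. ]
side punnet 0.92 [392.2 160.7] [-221.  -224.5   60. ]
side punnet 0.58 [323.2 146.3] [  14.5 -267.2   60. ]
```

View pics/top4.png

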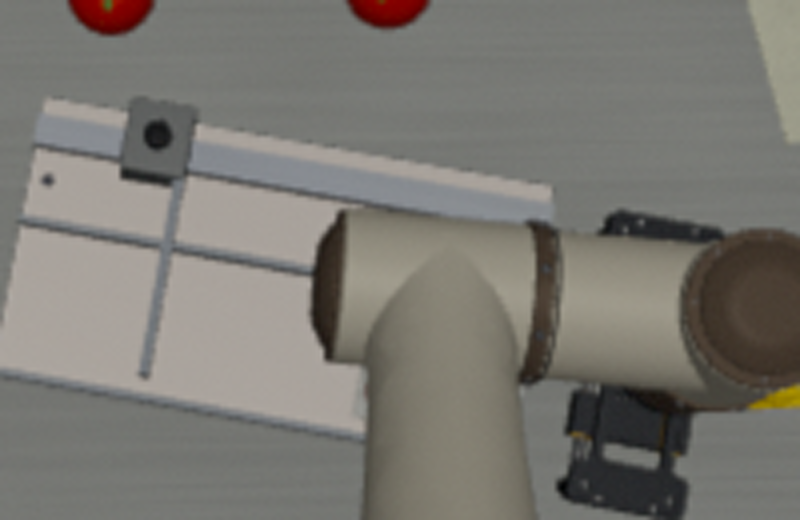

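View pics/side4.png

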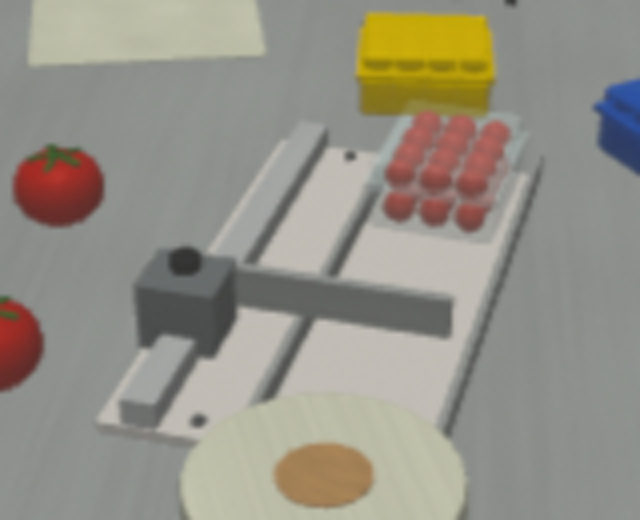

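```bash
python3 - <<'E'
from h import *
v=np.load("jig.npy")
a=cv2.imread("pics/side0.png"); b=cv2.imread("pics/side4full.png"); k=8
A=cv2.resize(a[172:212,250:295],None,fx=k,fy=k,interpolation=cv2.INTER_CUBIC);B=cv2.resize(b[180:220,245:290],None,fx=k,fy=k,interpolation=cv2.INTER_CUBIC)
cv2.imwrite("pics/knob.png",np.hstack([A,B]))
# depth heights
q=CP["top"]
for f,(u0,v0) in (("top0",(337.5,167)),("top4",(319.3,163.4))):
    d=np.load(f+".npy"); vv,uu=np.mgrid[int(v0)-14:int(v0)+15,int(u0)-12:int(u0)+13]; z=d[vv,uu]
    X=np.stack([(uu-q["mtx"][0][2])/q["mtx"][0][0]*z,(vv-q["mtx"][1][2])/q["mtx"][1][1]*z,z],-1)@np.asarray(q["pose"])[:3,:3].T+np.asarray(q["pose"])[:3,3]
    J=w2j(v,X)*1000; h=J[...,2]
    m=h>76; print(f,"knob px",m.sum(),"median h",np.median(h[m]).round(1),"xy",J[m].mean(0).round(1)); m2=(h>60)&(h<=75); print(" block",m2.sum(),np.median(h[m2]).round(1),J[m2].min(0).round(1),J[m2].max(0).round(1), J[m2].mean(0).round(1))
E
```

```text
top0 knob px 52 median h 85.4 xy [ 73.9  49.  111.1]
 block 271 69.3 [41.2 25.  60.4] [108.   74.8  75. ] [77.2 49.3 69.2]
top4 knob px 45 median h 80.8 xy [ 57.  101.1 173.8]
 block 280 69.4 [43.6 80.7 60.7] [108.4 130.4  74.9] [ 78.  104.7  69.2]
```

View pics/knob.png

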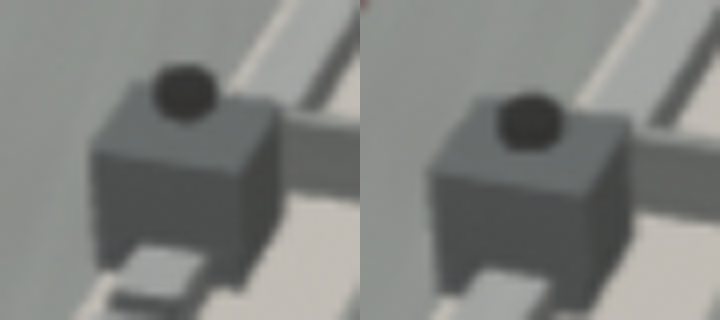

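The knob sits about 4.6 mm lower relative to the block (85.4 → 80.8 mm in depth). The block's centre is at jig y 104.7, so the stop is at about 0.0997 and seated. Now the red punnet.

Emit:
move_arm --series '[[[0, 0, 0.08, 0, 0, -0.4, 0.4], [0, 0, 0, 0, 0, -0.5, 0.4], [0, 0, 0, 0, 0, -0.5, 0.4], [0, 0, 0, 0, 0, -0.4, 0.4], [0, 0, 0, 0, 0, 0, 0.4], [0, 0, 0, 0, 0, 0, 0.4]]]'

```text
time_s: 11.58
tcp_pos: [0.4672, -0.2099, 0.1046]
ee_rot: [[0.003, -0.982, 0.187], [-0.004, 0.187, 0.982], [-1.0, -0.004, -0.004]]
wrist_force: [0.2, -1.2, 0.1]
gripper_width: 0.401
```

```bash
python3 st.py; python3 - <<'E'
from h import *
v=np.load("jig.npy"); q=CP["top"]; d=np.load("top0.npy"); vv,uu=np.mgrid[195:250,360:425]; z=d[vv,uu]
X=np.stack([(uu-q["mtx"][0][2])/q["mtx"][0][0]*z,(vv-q["mtx"][1][2])/q["mtx"][1][1]*z,z],-1)@np.asarray(q["pose"])[:3,:3].T+np.asarray(q["pose"])[:3,3]
J=w2j(v,X)*1000; m=(J[...,2]>38)&(J[...,2]<80); P=J[m]; print(m.sum(),np.percentile(P,[1,50,99],axis=0).round(1))
E
```

```text
t 11.57 tcp [ 0.4672 -0.2099  0.1046] yaw 169.23 tilt [ 0.0033 -0.0042 -1.    ] w 0.401
jig tcp [ -49.1 -232.2  104.6] F [ 0.21 -1.23  0.1 ] F jig y -1.17
1428 [[ -98.5 -191.4   46.6]
 [ -49.9 -130.4   68.9]
 [   4.1  -73.6   76.4]]
```

Emit:
move_arm --series '[[[0, 0, 0, 0.025, 0.12, 0, 0.4], [0, 0, 0, 0.025, 0.12, 0, 0.4], [0, 0, 0, 0.02, 0.09, 0, 0.4], [0, 0, 0, 0.015, 0.07, 0, 0.4], [0, 0, 0, 0.015, 0.07, 0, 0.4], [0, 0, 0, 0.015, 0.07, 0, 0.4], [0, 0, 0, 0.015, 0.07, 0, 0.4], [0, 0, 0, 0.015, 0.07, 0, 0.4], [0, 0, 0, 0.015, 0.07, 0, 0.4], [0, 0, 0, 0.015, 0.07, 0, 0.4]]]'

```text
time_s: 12.82
tcp_pos: [0.4795, -0.158, 0.1076]
ee_rot: [[0.008, -0.982, 0.186], [-0.006, 0.186, 0.982], [-1.0, -0.009, -0.004]]
wrist_force: [-0.1, -2.2, 1.4]
gripper_width: 0.401
```

```bash
python3 st.py; python3 - <<'E'
from h import *
p,d=viewer.capture("side"); cv2.imwrite("pics/side5.png",cv2.resize(p[110:260,220:420,::-1],None,fx=3.5,fy=3.5,interpolation=cv2.INTER_CUBIC))
E
```

```text
t 12.82 tcp [ 0.4795 -0.158   0.1076] yaw 169.26 tilt [ 0.0083 -0.0057 -0.9999] w 0.401
jig tcp [ -46.9 -178.9  107.6] F [-0.07 -2.2   1.42] F jig y -2.17
```

View pics/side5.png

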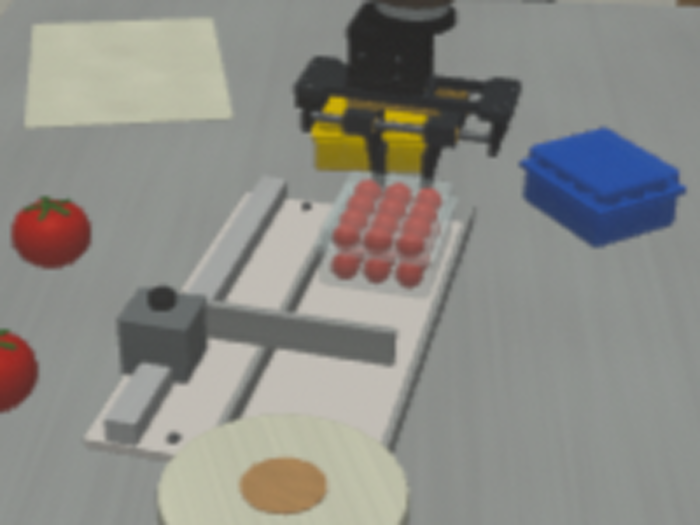

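Emit:
move_arm --series '[[[0, 0, 0, 0.014, 0.08, -0.015, 0.4], [0, 0, 0, 0.014, 0.08, -0.015, 0.4], [0, 0, 0, 0.014, 0.08, -0.015, 0.4], [0, 0, 0, 0.014, 0.08, -0.01, 0.4], [0, 0, 0, 0.014, 0.08, -0.005, 0.4], [0, 0, 0, 0.014, 0.08, -0.005, 0.4], [0, 0, 0, 0.014, 0.08, -0.005, 0.4], [0, 0, 0, 0.014, 0.08, -0.005, 0.4], [0, 0, 0, 0.014, 0.08, -0.005, 0.4], [0, 0, 0, 0.014, 0.08, -0.005, 0.4]]]'

```text
time_s: 14.12
tcp_pos: [0.4888, -0.1068, 0.1028]
ee_rot: [[0.009, -0.983, 0.186], [-0.006, 0.186, 0.983], [-1.0, -0.01, -0.004]]
wrist_force: [-1.3, -3.0, 2.4]
gripper_width: 0.398
```

```bash
python3 st.py
```

```text
t 14.12 tcp [ 0.4888 -0.1068  0.1028] yaw 169.29 tilt [ 0.009  -0.0063 -0.9999] w 0.398
jig tcp [ -47.6 -126.8  102.8] F [-1.27 -3.05  2.45] F jig y -3.23
```

Emit:
move_arm --series '[[[0, 0, 0, 0.014, 0.08, 0, 0.4], [0, 0, 0, 0.014, 0.08, 0, 0.4], [0, 0, 0, 0.014, 0.08, 0, 0.4], [0, 0, 0, 0.014, 0.08, 0, 0.4], [0, 0, 0, 0.014, 0.08, 0, 0.4], [0, 0, 0, 0.014, 0.08, 0, 0.4], [0, 0, 0, 0.014, 0.08, 0, 0.4], [0, 0, 0, 0.014, 0.08, 0, 0.4], [0, 0, 0, 0.014, 0.08, 0, 0.4], [0, 0, 0, 0.014, 0.08, 0, 0.4]]]'

```text
time_s: 15.38
tcp_pos: [0.4974, -0.0554, 0.1027]
ee_rot: [[0.008, -0.983, 0.186], [-0.006, 0.186, 0.983], [-1.0, -0.009, -0.005]]
wrist_force: [-0.4, -2.7, 2.0]
gripper_width: 0.401
```

```bash
python3 st.py; python3 - <<'E'
from h import *
p,d=viewer.capture("side"); cv2.imwrite("pics/side6.png",cv2.resize(p[110:260,220:420,::-1],None,fx=3.5,fy=3.5,interpolation=cv2.INTER_CUBIC))
E
```

```text
t 15.38 tcp [ 0.4974 -0.0554  0.1027] yaw 169.29 tilt [ 0.0081 -0.0064 -0.9999] w 0.401
jig tcp [-49.1 -74.8 102.7] F [-0.41 -2.75  2.02] F jig y -2.77
```

View pics/side6.png

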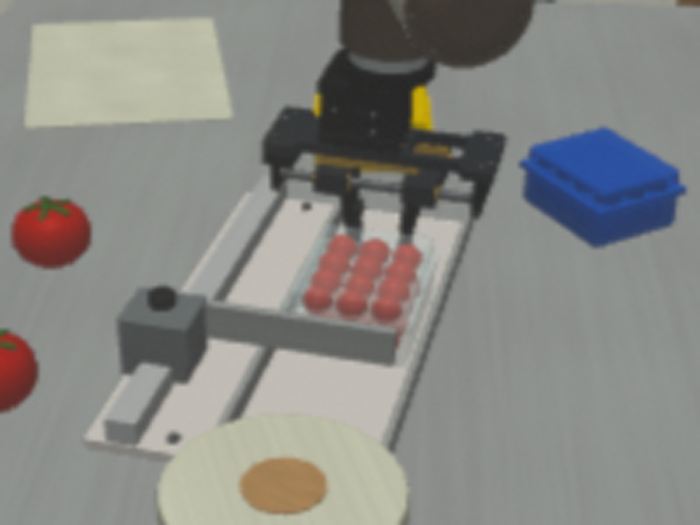

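Emit:
move_arm --series '[[[0, 0, 0, 0.01, 0.05, 0, 0.4], [0, 0, 0, 0.01, 0.05, 0, 0.4], [0, 0, 0, 0.01, 0.05, 0, 0.4], [0, 0, 0, 0.01, 0.05, 0, 0.4]]]'

```text
time_s: 15.92
tcp_pos: [0.4999, -0.0423, 0.1026]
ee_rot: [[0.008, -0.983, 0.186], [-0.006, 0.186, 0.983], [-1.0, -0.009, -0.005]]
wrist_force: [-1.1, -3.1, 2.4]
gripper_width: 0.402
```

```bash
python3 st.py; python3 - <<'E'
from h import *
p,d=viewer.capture("side"); cv2.imwrite("pics/side7.png",cv2.resize(p[150:230,240:370,::-1],None,fx=6,fy=6,interpolation=cv2.INTER_CUBIC))
E
```

```text
t 15.93 tcp [ 0.4999 -0.0423  0.1026] yaw 169.29 tilt [ 0.0077 -0.0063 -1.    ] w 0.402
jig tcp [-49.2 -61.5 102.6] F [-1.13 -3.05  2.39] F jig y -3.21
```

View pics/side7.png

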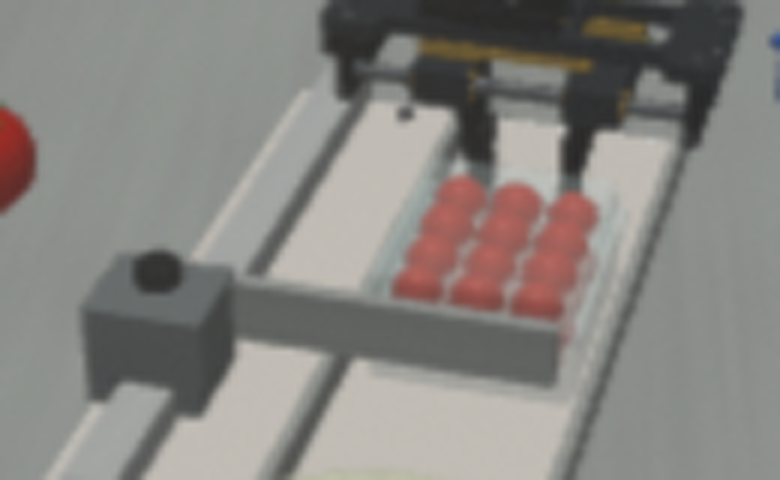

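Emit:
move_arm --series '[[[0, 0, 0, 0.006, 0.033, 0, 0.4], [0, 0, 0, 0.006, 0.033, 0, 0.4]]]'

```text
time_s: 16.23
tcp_pos: [0.5007, -0.0379, 0.1025]
ee_rot: [[0.008, -0.983, 0.186], [-0.006, 0.186, 0.983], [-1.0, -0.009, -0.005]]
wrist_force: [-0.3, -4.0, 2.2]
gripper_width: 0.401
```

```bash
python3 st.py
```

```text
t 16.23 tcp [ 0.5007 -0.0379  0.1025] yaw 169.3 tilt [ 0.0078 -0.0062 -1.    ] w 0.401
jig tcp [-49.3 -56.9 102.5] F [-0.34 -3.95  2.25] F jig y -3.95
```

Emit:
move_arm --series '[[[0, 0, 0, 0.005, 0.025, 0, 0.4]]]'

```text
time_s: 16.35
tcp_pos: [0.501, -0.0363, 0.1025]
ee_rot: [[0.008, -0.983, 0.186], [-0.006, 0.186, 0.983], [-1.0, -0.009, -0.005]]
wrist_force: [-0.8, -2.6, 1.2]
gripper_width: 0.404
```

```bash
python3 st.py
```

```text
t 16.35 tcp [ 0.501  -0.0363  0.1025] yaw 169.3 tilt [ 0.0078 -0.0062 -1.    ] w 0.404
jig tcp [-49.3 -55.3 102.5] F [-0.77 -2.59  1.16] F jig y -2.69
```

Emit:
move_arm --series '[[[0, 0, 0, 0.005, 0.025, 0, 0.4], [0, 0, 0, 0.004, 0.02, 0, 0.4]]]'

```text
time_s: 16.6
tcp_pos: [0.5015, -0.0334, 0.1025]
ee_rot: [[0.008, -0.983, 0.186], [-0.006, 0.186, 0.983], [-1.0, -0.009, -0.005]]
wrist_force: [-0.6, -3.1, 2.6]
gripper_width: 0.4
```

```bash
python3 st.py; python3 - <<'E'
from h import *
p,d=viewer.capture("side"); cv2.imwrite("pics/side8.png",cv2.resize(p[150:230,240:370,::-1],None,fx=6,fy=6,interpolation=cv2.INTER_CUBIC))
E
```

```text
t 16.6 tcp [ 0.5015 -0.0334  0.1025] yaw 169.29 tilt [ 0.0076 -0.0062 -1.    ] w 0.4
jig tcp [-49.3 -52.4 102.5] F [-0.63 -3.09  2.61] F jig y -3.15
```

View pics/side8.png

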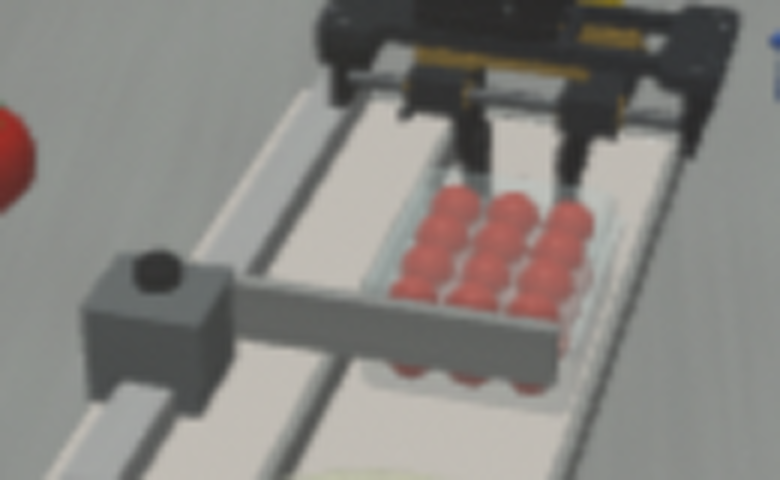

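```bash
python3 - <<'E'
from h import *
v=np.load("jig.npy")
def s(q): return ((proj("side",j2w(v,np.array([q])/1000.))[0]-[240,150]+.5)*6).round()
print("plate bottom -x end",s((-68-28,88,36)),s((-40,88,36)), "plate end real(-124?)",s((80+28-176,88,36)))
for y in (65,70,75,80): print(y,"punnet bottom", s((-102,y,10)),s((2,y,10)),"top rear",s((-102,y-120,70)))
E
```

```text
plate bottom -x end [560. 391.] [437. 372.] plate end real(-124?) [498. 382.]
65 punnet bottom [581. 413.] [360. 378.] top rear [638. 172.]
70 punnet bottom [579. 419.] [357. 384.] top rear [636. 177.]
75 punnet bottom [577. 425.] [354. 390.] top rear [634. 182.]
80 punnet bottom [575. 432.] [351. 396.] top rear [632. 187.]
```

Emit:
move_arm --series '[[[0, 0, 0, 0.005, 0.025, 0, 0.4], [0, 0, 0, 0.004, 0.02, 0, 0.4]]]'

```text
time_s: 16.9
tcp_pos: [0.5013, -0.0316, 0.1025]
ee_rot: [[0.005, -0.983, 0.186], [-0.008, 0.186, 0.982], [-1.0, -0.006, -0.007]]
wrist_force: [-0.2, -9.1, 3.8]
gripper_width: 0.399
```

```bash
python3 st.py
```

```text
t 16.9 tcp [ 0.5013 -0.0316  0.1025] yaw 169.27 tilt [ 0.005  -0.0079 -1.    ] w 0.399
jig tcp [-49.9 -50.6 102.5] F [-0.18 -9.15  3.77] F jig y -9.01
```

Force rose from 3 to 9 N at the predicted position (TCP jig y −50.6), so the punnet is against the stop. I'll back off now.

Emit:
move_arm --series '[[[0, 0, 0, -0.02, -0.1, 0, 0.4], [0, 0, 0, -0.03, -0.16, 0, 0.4], [0, 0, 0, -0.06, -0.3, 0, 0.4], [0, 0, 0, -0.06, -0.3, 0, 0.4], [0, 0, 0, 0, 0, 0.5, 0.4], [0, 0, 0, 0, 0, 0.5, 0.4], [0, 0, 0, 0, 0, 0.5, 0.4], [0, 0, 0, -0.2, -0.5, 0.3, 0.4], [0, 0, 0, -0.2, -0.6, 0.3, 0.4], [0, 0, 0, -0.2, -0.6, 0, 0.4], [0, 0, 0, -0.2, -0.6, 0, 0.4], [0, 0, 0, -0.2, -0.6, 0, 0.4], [0, 0, 0, -0.2, -0.6, 0, 0.4], [0, 0, 0, 0, -0.6, 0, 0.4], [0, 0, 0, 0, 0, 0, 0.4], [0, 0, 0, 0, 0, 0, 0.4]]]'

```text
time_s: 18.9
tcp_pos: [0.4094, -0.3469, 0.2308]
ee_rot: [[0.009, -0.981, 0.194], [-0.004, 0.194, 0.981], [-1.0, -0.009, -0.002]]
wrist_force: [-0.3, 0.1, -0.2]
gripper_width: 0.402
```

```bash
python3 st.py; python3 - <<'E'
from h import *
v=np.load("jig.npy")
for c,(x0,y0,w,h,k) in dict(top=(280,110,200,150,4),side=(220,130,170,120,4.5)).items():
    p,d=viewer.capture(c); np.save(f"{c}9.npy",d); q=cv2.resize(p[y0:y0+h,x0:x0+w,::-1],None,fx=k,fy=k,interpolation=cv2.INTER_CUBIC)
    cv2.imwrite(f"pics/{c}9.png",q)
q=CP["top"]; d=np.load("top9.npy"); vv,uu=np.mgrid[140:250,280:425]; z=d[vv,uu]
X=np.stack([(uu-q["mtx"][0][2])/q["mtx"][0][0]*z,(vv-q["mtx"][1][2])/q["mtx"][1][1]*z,z],-1)@np.asarray(q["pose"])[:3,:3].T+np.asarray(q["pose"])[:3,3]
J=w2j(v,X)*1000; H=J[...,2]
m=(H>60)&(H<75)&(J[...,0]>40)&(J[...,1]>50)&(J[...,1]<150); print("block",m.sum(),J[m].mean(0).round(1))
m=(H>76)&(H<95)&(J[...,0]>50)&(J[...,0]<110)&(J[...,1]>50); print("knob",m.sum(),np.median(H[m]).round(1))
m=(H>38)&(H<80)&(J[...,0]<20)&(J[...,1]<78)&(J[...,1]>-120);print("punnet",m.sum(),np.percentile(J[m],[1,50,99],axis=0).round(1))
m=m&(H>64);print("lid",np.percentile(J[m],[1,50,99],axis=0).round(1))
for n in("tomato_a","carrots","towel_roll"): print(n,[(round(o["conf"],2),np.round(o["centre"],1)) for o in spotter.find_in("top",n)])
E
```

```text
t 18.9 tcp [ 0.4094 -0.3469  0.2308] yaw 168.79 tilt [ 0.0089 -0.0038 -1.    ] w 0.402
jig tcp [ -79.4 -377.8  230.8] F [-0.34  0.15 -0.25] F jig y 0.08
block 273 [ 77.  104.6  69. ]
knob 45 82.6
punnet 1373 [[-102.8  -37.8   46.7]
 [ -54.1   19.8   69.1]
 [  -0.3   76.6   76.1]]
lid [[-98.2 -33.7  64.4]
 [-51.9  20.4  69.6]
 [ -5.6  75.   76.2]]
tomato_a [(0.67, array([307.5, 126. ])), (0.58, array([373.3, 126.2])), (0.25, array([176.3, 203.8]))]
carrots [(0.63, array([213.9, 282.2]))]
towel_roll [(0.65, array([176.6, 203.1]))]
```

View pics/top9.png

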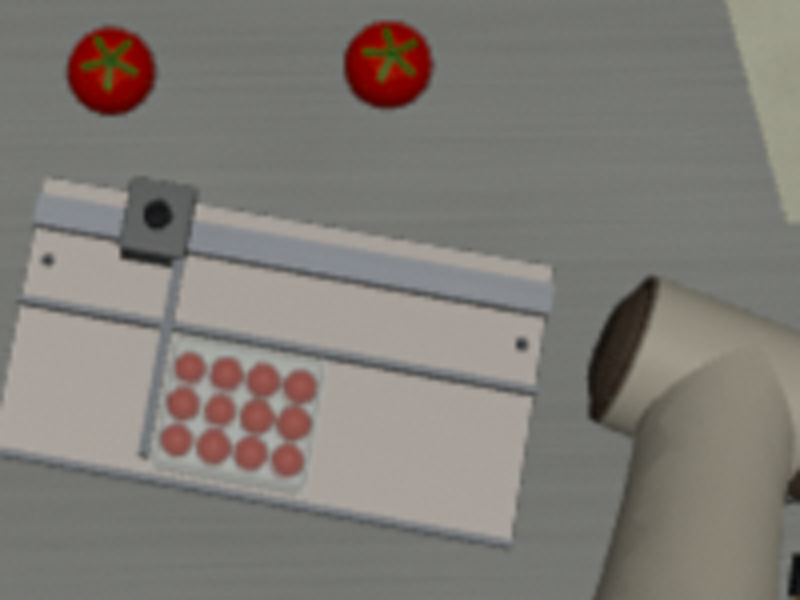

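View pics/side9.png

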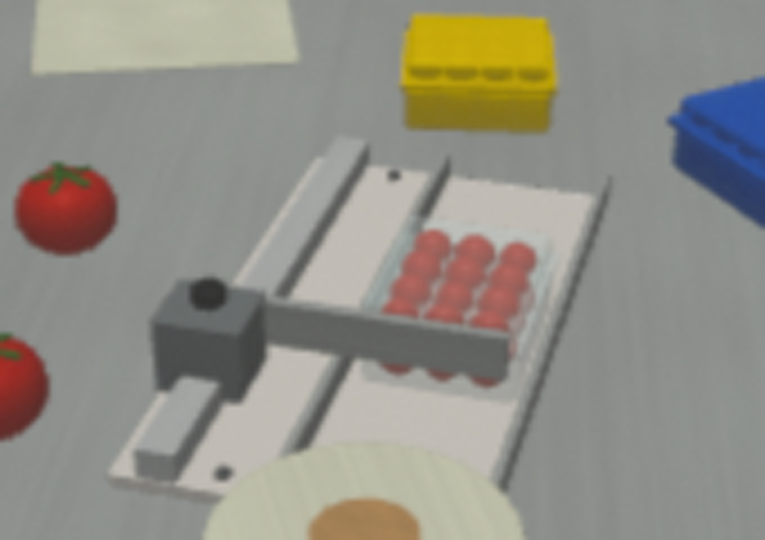

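```bash
python3 - <<'E'
from h import *
def hh(d,u0,v0):
    q=CP["top"]; vv,uu=np.mgrid[v0-2:v0+3,u0-2:u0+3]; z=d[vv,uu]
    X=np.stack([(uu-q["mtx"][0][2])/q["mtx"][0][0]*z,(vv-q["mtx"][1][2])/q["mtx"][1][1]*z,z],-1)@np.asarray(q["pose"])[:3,:3].T+np.asarray(q["pose"])[:3,3]
    return (np.mean(X[...,2])*1000).round(1),(np.std(X[...,2])*1000).round(1)
print("start",hh(np.load("top0.npy"),338,167),"seated",hh(np.load("top4.npy"),319,163))
for i in range(5): print("now",hh(viewer.capture("top")[1],319,163))
E
```

```text
start (np.float64(85.7), np.float64(4.1)) seated (np.float64(81.5), np.float64(3.5))
now (np.float64(137.4), np.float64(272.6))
now (np.float64(81.6), np.float64(2.6))
now (np.float64(81.5), np.float64(3.0))
now (np.float64(81.9), np.float64(3.8))
now (np.float64(81.4), np.float64(2.3))
```

The knob is still down: 81.5 mm now against 85.7 mm at the start. The 137 mm reading is a depth dropout. The arm is clear and at rest, so I'm handing in.

```bash
python3 -c "
from station import r
print(r.finish_job())"
```

```text
the job is handed in; nothing more can be done
None
```

The job is handed in. The stop is seated in the notch and the tomato punnet rests against it. The hand-in gives no verdict, so this rests on my own checks.

- **Stop:** I pushed it with closed fingertips in small steps until the push force fell from about 2.7 N to zero, then backed off. The knob is about 4 mm lower than at the start (85.7 to 81.5 mm). The block measured jig y 104.7 mm before the punnet push and 104.6 mm after, which puts the stop at about 0.0997 m.
- **Punnet:** I pushed the clear red one about 150 mm along the lane. The force rose from 3 N to 9 N at the predicted contact point, and I stopped there. Its middle now measures about jig (−52, +20) mm with the stop's face at about +80 mm, so the gap is close to zero and it stands flat.
- **Bystanders:** The tomatoes, carrot punnet and paper roll show no real movement in the top view. The networks' centres differ by a few pixels for some of them, which I put down to detection scatter and, for the roll, a centre that took in its shadow. The arm ended clear, with no load on the wrist.
- **Disagreements:** Fitting the jig pose from the top and side cameras gave answers about 6 mm apart, so I used values in between and relied on force at the contacts. One of the last depth readings of the knob was a dropout and I discarded it.

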